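Proof-pull a glued bracket on a weighted test board

ROBOT

A 6-joint arm with a two-finger parallel gripper is mounted at the origin on a cart in front of the work surface, level with it; the furniture and walls round the work are solid. World frame = base frame: x ahead of the robot, y to its left, z up, the work surface at z = 0. Lengths are in mm, angles in degrees, forces in N, time in s.
With the tool pointing down it reaches from about 250 to 800 mm from the base axis. Payload 8.5 kg.
Tool frame: the origin (TCP) lies between the finger pads; the fingertips stand 19 mm ahead of it and the grasp point (between the pads) is the TCP; z points along the fingers, x is the direction in which the jaws open and shut, and the axes are right-handed (so a half turn about z gives the same grasp; the last joint's range is limited). The gripper opens to 85 mm and grips with 20 to 120 N. Pads are 22 mm wide; open, the fingers measure 114 mm over their backs; the gripper's body (76 mm by 85 mm) begins 54 mm behind the grasp point. The pads swing forward as they close: fully open they stand 13 mm farther back than shut.
Start: joints at [74.255, 13.648, -0.773, 75.585, 0, 90], TCP at [142.448, 505.262, 250.276] pointing down, gripper open.
Joint ranges: [-152.45, 152.45], [-59.26, 108.67], [-65.41, 83.53], [-104.44, 129.93], [-82.83, 76.93], [-180, 180]. Speed limits (degrees/s): [127.2, 127.2, 159.86, 180, 180, 180].

INTERFACE

Orientations are given as a 3x3 rotation matrix whose columns are the frame's x, y, z axes.
In Python, from station import env gives the robot as it stands. The module is installed in compiled form; this text tells all that it offers.
- The arm moves only by the tool carry_out, never from a script. Its argument "deltas" is a list of rows, each an object with "claw": the closure in counts, from 0 (fully open) to 255 (shut); "xyz": the shift along the tool's x, y, z in mm, a list of three; "yaw": the turn about the tool's z in degrees. In form: [{"claw": claw, "xyz": [dx, dy, dz], "yaw": yaw}, ...]. A call has 1 to 10 rows; each row shifts and turns the commanded pose from where the row before left it, along the tool's axes as they then stand; what a row does not reach is not made up. A row lasts 1/10 s, in which the tool goes at most 50 mm and 8.59 degrees, less where a joint would pass 70% of its speed; a pose out of reach is approached as far as the arm can. A call with a gripper value outside its range is refused whole. The fingers move at their own pace and stop on an object; the grip force is fixed at half the most. Time passes only in rows, so rows that do not move let the fingers close. It gives the time, the measured TCP pose, the force and the opening at its end, in the units of the state.
- env.sense(): the state, without advancing time (a new reading comes with each control period).
- env.snapshot(name): name is "scene" or "top" or "wrist"; returns a dict with "frame" (480x640x3 uint8, blue, green, red), "fx", "fy", "cx", "cy" (pixels), "world_from_camera" (4x4, takes a point from camera to world coordinates); the wrist camera has in their place "T_tool_cam" (4x4, takes a point from camera to tool coordinates, whose origin is the TCP and whose axes are the tool frame's). Camera axes: x right, y down, z forward; pixel columns grow to the right and rows downward; lengths in mm; the calibration is good to about 2 mm. A picture is of the moment at which its call begins: read the wrist's pose just before it. There is no depth.
- env.finish_job(): hands the job in, once; it reports no verdict.
The state is a dict: "time_s": time; "joint_positions": joint angles; "joint_vel": joint speeds; "joint_efforts": joint torques, N m; "eef_pos": TCP position; "orientation": TCP orientation; "contact_force": force on the tool from outside, world axes, zero at the start; "wrist_torque": the same for the moment, N m; "gripper_width": finger opening in mm.
Only numpy, scipy, OpenCV 4.12 (cv2) and the standard library are available. Lean on these libraries where they do the work, as an engineer would, in place of code of your own. Each camera call takes 0.05 s, during which the arm holds its last target.

TASK

The glued bracket on the plywood test board is due for its proof pull, but the light board can slide under the pull unless it is weighted down: stack the two loose tins squarely on the tin that already lies on it. Then take the handle of the pull gauge and draw its sprung rod straight out until the broad ring has just come clear of the tube's mouth (6 cm out, not a centimetre more), without dragging the board. Keep it there steadily for two seconds and finish still holding it at the mark; leave the other things on the bench alone.

Things in the scene. Friction and masses are not known exactly. Their poses are not given: they have to be found in the camera images.
- test_board: loose plywood board 130 x 170 x 12 mm (its x by y by z) with a bracket glued on it and a pull gauge bolted to the bracket. Origin: centre of its underside; z up, +y is the way the gauge's rod pulls out, x = 0 its line. The bracket's plate (44 mm wide, top 64 mm over the bench) stands at y = 30 to 33 mm, a bolt end reaches back to y = 21 mm. It weighs 0.26 kg; a pull of 6 N can drag it with only one tin on it, but not with three
- tin_base: green-lidded closed flat tin packed with steel pins, 63 x 95 x 20 mm (its x by y by z), 0.55 kg, lid shut and fixed; lies on the board behind the bracket, near the board's y = -50 mm, with its long side (its y) about along the board's x. Origin: centre of its underside, z up. Its flat lid overhangs the body by 1.5 mm
- tin_a: a tin just like tin_base, loose on the bench; origin centre of underside, x across the short side (63 mm), y along the long side (95 mm)
- tin_b: another tin just like it, loose on the bench; origin and axes the same. Which of the two goes on first does not matter; either end may point either way
- pull_rod (a joint): how far the gauge's rod is drawn out, in m: 0 at rest (fully home), 0.060 at the mark, 0.085 end stop. A spring draws it back with 1.5 N at rest and 75 N per m more, so 6 N at the mark; it flies home when let go
- pull_grip (a point): middle of the rod's black handle, on the rod's axis, 191 mm from the board's origin along its y when at rest, 42 mm above the bench; the handle is a cylinder along the board's y, 20 mm thick and 42 mm long between two 25 mm flanges, so it can be taken from above across the board's x
- gauge_mouth (a point): centre of the gauge tube's mouth, where the rod comes out: 154 mm from the board's origin along its y, 42 mm above the bench. The tube (23 mm thick, 26 mm at its ends) runs from the bracket to here, past the board's edge at y = 85 mm
- rod_mark (a point): the broad (6 mm) dark ring round the 9 mm steel rod: its edge nearest the tube, on the rod's axis. At rest it is hidden 60 mm inside the tube; at the mark it lies at the mouth. The fine rings are 10 mm apart
- tape_measure: orange tape measure 66 x 78 x 38 mm on the bench beyond the board, origin centre of underside; leave it alone
- glue_bottle: white bottle 47 x 58 x 164 mm standing beyond the board, origin centre of underside; leave it alone
- spring_clamp: hand spring clamp 72 x 122 x 16 mm, black with orange pads, lying near the front edge of the bench, origin centre of underside; leave it alone

How it is judged:
By the outcome, as a careful person would: the job done as asked, in the order asked, and still so for the second after the job is handed in, while the arm keeps its last pose, push and grip.
It also fails if it takes over 70 s, if anything falls off the work surface, if the arm or the gripper's body presses on something with over 40 N, if the wrist force passes 120 N, or if a joint passes its speed limit or range.

## Working session

There is one attempt and no reset: what is moved stays moved. The work goes in short steps, Python scripts to look and compute and a tool call to move; the robot and the scene stay as the last step left them, time stands still between calls to the robot, and variables do not carry over. Pictures are saved under pics/ and viewed, and the job is handed in when it is done.

Besides the shell and the picture viewer there is one more tool, called by a JSON object that holds its "method" and its "body". carry_out: Moves the arm, as the interface text tells. Its arguments: {"type":"object","properties":{"deltas":{"type":"array","items":{"type":"object","properties":{"claw":{"type":"number"},"xyz":{"type":"array","items":{"type":"number"}},"yaw":{"type":"number"}}}}},"required":["deltas"]}

```bash
mkdir -p pics
cat > h.py <<'E'
import numpy as np,cv2
from station import env
def snap(n,f):
    st=env.sense(); s=env.snapshot(n); cv2.imwrite('pics/'+f,s['frame'])
    if n=='wrist':
        T=np.eye(4);T[:3,:3]=np.array(st['orientation']);T[:3,3]=st['eef_pos'];W=T@np.array(s['T_tool_cam'])
    else: W=np.array(s['world_from_camera'])
    np.savez('pics/'+f[:-4]+'.npz',K=[s['fx'],s['fy'],s['cx'],s['cy']],W=W)
    return s['frame'],[s['fx'],s['fy'],s['cx'],s['cy']],W
def ray(K,W,u,v,z):
    d=W[:3,:3]@np.array([(u-K[2])/K[0],(v-K[3])/K[1],1.]);o=W[:3,3]
    return o+d*(z-o[2])/d[2]
def load(f):
    d=np.load('pics/'+f+'.npz');return d['K'],d['W']
def proj(K,W,p):
    q=np.linalg.inv(W)@np.append(p,1.);return K[0]*q[0]/q[2]+K[2],K[1]*q[1]/q[2]+K[3]
E
python3 - <<'E'
from h import *
for n in['scene','top','wrist']:
    f,K,W=snap(n,n+'0.png');print(n,K,W.round(3).tolist())
s=env.sense();print(s)
E
```

```text
scene [570.1896314883465, 570.1896314883465, 317.56660046255803, 243.76231230406546] [[0.791, -0.457, 0.406, 165.124], [-0.611, -0.587, 0.53, -483.959], [-0.004, -0.668, -0.744, 836.255], [0.0, 0.0, 0.0, 1.0]]
top [582.7803064666348, 582.7803064666348, 319.51269290302037, 238.03986125835237] [[-0.023, -0.986, 0.166, 370.428], [-1.0, 0.022, -0.003, 59.654], [-0.0, -0.166, -0.986, 1260.399], [0.0, 0.0, 0.0, 1.0]]
wrist [349.0904555854237, 349.0904555854237, 321.76364548069967, 237.51272409213664] [[0.27, 0.917, 0.292, 68.403], [0.963, -0.257, -0.084, 526.162], [-0.002, 0.304, -0.953, 373.398], [0.0, 0.0, 0.0, 1.0]]
{'time_s': 0.15, 'joint_positions': array([ 7.42560115e+01,  1.36733219e+01, -8.03020160e-01,  7.55850159e+01,
       -1.40877188e-03,  9.00015278e+01]), 'joint_vel': array([ 0.00039849, -0.18358923, -0.00365573, -0.0878866 ,  0.05339467,
       -0.00385843]), 'joint_efforts': array([ 1.08073225e-03, -5.39079523e+01,  3.46597588e+01,  1.43879332e-02,
        4.53945574e-05,  1.01436120e-05]), 'eef_pos': array([142.38423841, 505.03317861, 249.84213164]), 'orientation': array([[ 2.71364976e-01,  9.62476482e-01, -2.66911409e-04],
       [ 9.62475923e-01, -2.71365106e-01, -1.03739273e-03],
       [-1.07089655e-03,  2.46162486e-05, -9.99999426e-01]]), 'contact_force': array([ 0.25096533, -0.54023237, -0.91745187]), 'wrist_torque': array([0.03669596, 0.01782811, 0.03670834]), 'gripper_width': 85.68613175996641}
```

View pics/scene0.png

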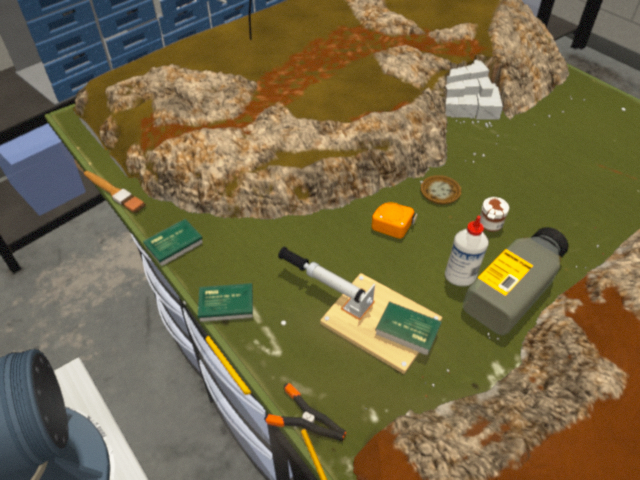

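View pics/top0.png

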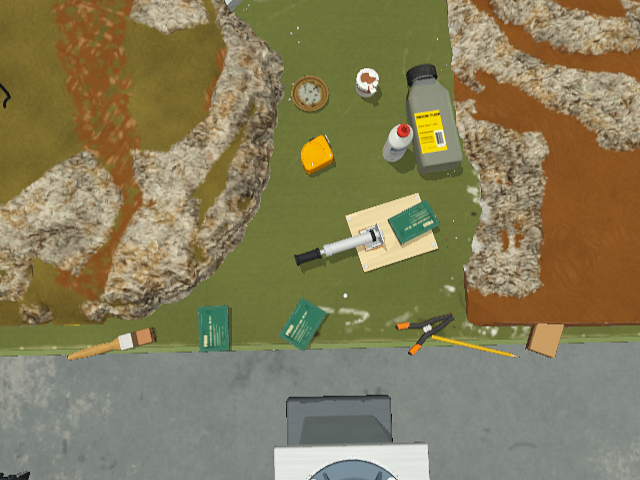

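View pics/wrist0.png

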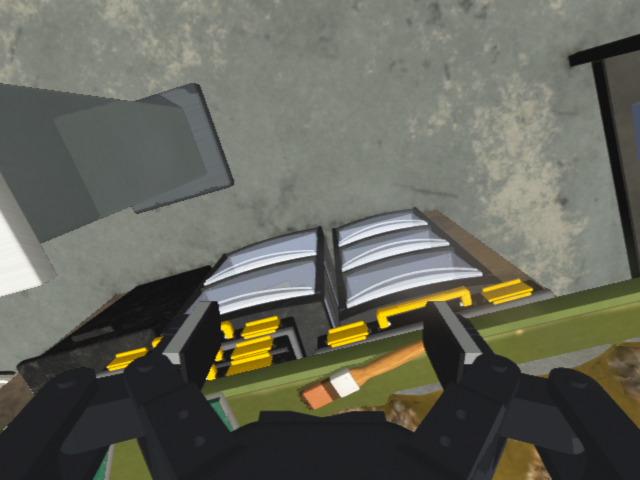

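The top view shows tins at about (214,328), (303,323) and the base tin at (414,222) on the board. The handle is at (310,258) and the tube mouth near (325,253). Next I'll measure these.

```bash
cat > m.py <<'E'
from h import *
for n in['top0','scene0']:
    f=cv2.imread(f'pics/{n}.png');K,W=load(n)
    hsv=cv2.cvtColor(f,cv2.COLOR_BGR2HSV)
    m=cv2.inRange(hsv,(70,80,30),(95,255,200));m=cv2.morphologyEx(m,cv2.MORPH_CLOSE,np.ones((5,5)))
    m=cv2.morphologyEx(m,cv2.MORPH_OPEN,np.ones((3,3)))
    for c in cv2.findContours(m,0,2)[0]:
        if cv2.contourArea(c)<300: continue
        r=cv2.minAreaRect(c);
        M=cv2.moments(c);px=(M['m10']/M['m00'],M['m01']/M['m00'])
        z=32 if (n=='top0' and px[0]>350) or (n=='scene0' and px[0]>350) else 20
        P=np.array([ray(K,W,*q[0],z)[:2] for q in c],np.float32)
        R=cv2.minAreaRect(P);b=cv2.boxPoints(R)
        print(n,np.round(px),z,'rect',np.round(R[0],1),np.round(R[1],1),round(R[2],1))
    # wood
    m=cv2.inRange(hsv,(12,40,170),(28,140,255))
    cs=[c for c in cv2.findContours(cv2.morphologyEx(m,cv2.MORPH_CLOSE,np.ones((5,5))),0,2)[0] if cv2.contourArea(c)>1000]
    for c in cs:
        P=np.array([ray(K,W,*q[0],12)[:2] for q in c],np.float32);R=cv2.minAreaRect(P)
        print('wood',np.round(R[0],1),np.round(R[1],1),round(R[2],1),cv2.boundingRect(c))
f=cv2.imread('pics/top0.png');cv2.imwrite('pics/topz.png',cv2.resize(f[180:360,190:450],None,fx=3,fy=3,interpolation=2))
f=cv2.imread('pics/scene0.png');cv2.imwrite('pics/scz.png',cv2.resize(f[210:390,130:450],None,fx=2.5,fy=2.5,interpolation=2))
E
python3 m.py
```

```text
top0 [213. 328.] 20 rect [392.  283.5] [93.  63.1] 1.4
top0 [302. 324.] 20 rect [397.1  95.8] [62.  93.5] 57.5
top0 [413. 222.] 32 rect [ 608.7 -146.8] [60.9 95.1] 25.3
wood [ 513.1 -340.7] [153.7 130.1] 88.7 (469, 235, 71, 61)
wood [ 591.6 -100.5] [130.7 169.3] 16.7 (346, 193, 92, 79)
wood [627.8 642.1] [216.5 317.9] 30.3 (0, 152, 120, 149)
wood [ 818.1 -316.4] [180.5  81.8] 47.8 (454, 99, 66, 57)
wood [754.6 340.7] [267.2 645.9] 76.1 (103, 32, 167, 266)
wood [1065.  -523.3] [336.1 110.3] 72.5 (496, 0, 144, 55)
wood [ 954.  -452.8] [523.6 175.8] 61.1 (447, 0, 193, 142)
wood [1112.5  391.7] [174.8  78. ] 88.7 (132, 0, 76, 32)
scene0 [409. 317.] 32 rect [ 623.8 -143.9] [32.  90.7] 26.9
scene0 [229. 301.] 20 rect [399.7  92.5] [63.5 92.1] 58.2
scene0 [175. 240.] 20 rect [394.5 278.8] [93.8 64.8] 2.6
wood [ 594.4 -101.9] [132.8 170.5] 16.7 (321, 273, 121, 99)
wood [794.1 382. ] [309.6 654.5] 80.9 (153, 100, 272, 100)
wood [666.2 736.9] [221.9 351.3] 24.2 (107, 65, 143, 60)
wood [1207.4  471.6] [171.8 137.2] 21.1 (380, 45, 55, 42)
wood [1564.3  399.4] [294.4 118.1] 38.0 (494, 10, 43, 52)
```

View pics/topz.png

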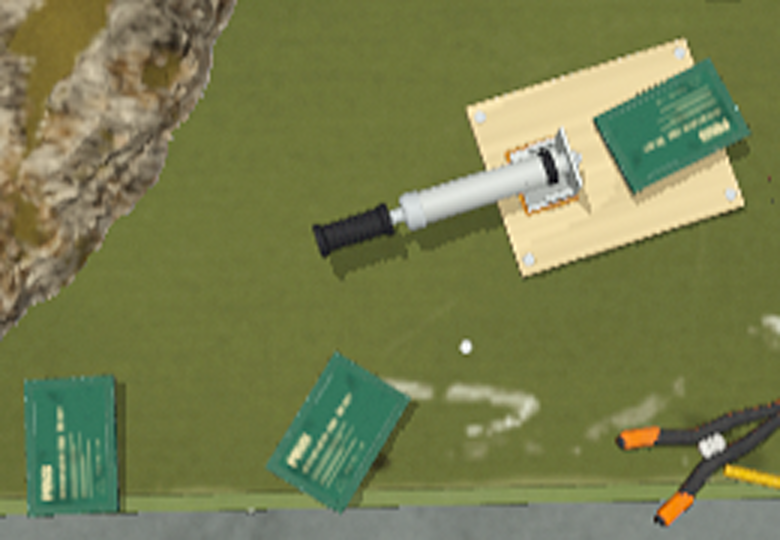

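View pics/scz.png

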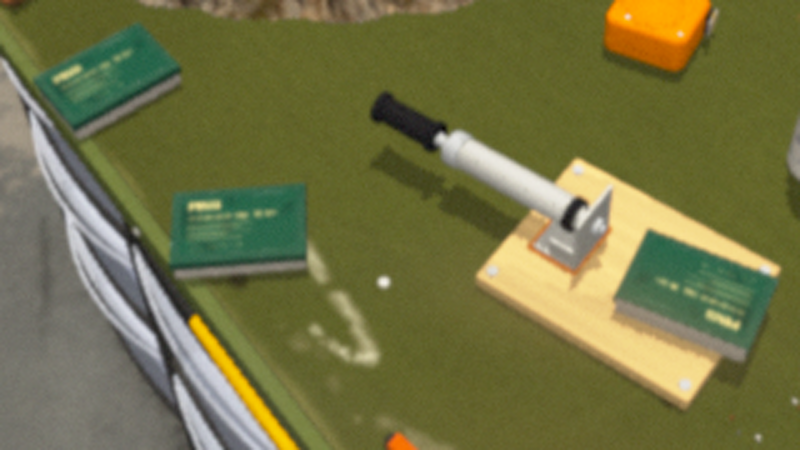

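The zooms agree with the masks. All three tins are clear, the base tin is turned about 8° to the board, and the rod lies along the board's +y, towards world +y. I'll go above tin_b and look with the wrist camera.

```bash
cat >> h.py <<'E'
def go(x,y,z,ang=None,post=True):
    """tool-frame delta to target world xyz, and yaw to bring tool x to world angle ang"""
    s=env.sense();R=np.array(s['orientation']);p=np.array(s['eef_pos'])
    d=R.T@(np.array([x,y,z])-p)
    a=np.degrees(np.arctan2(R[1,0],R[0,0]))
    print('t',round(s['time_s'],2),'pos',p.round(1),'ang',round(a,2),'j6',s['joint_positions'][5].round(1),'F',np.array(s['contact_force']).round(1),'w',round(s['gripper_width'],1))
    print('delta first shift',d.round(1), 'yaw',None if ang is None else round(-((ang-a+90)%180-90),2))
E
python3 -c "
from h import *
go(397,95,150,57.5)"
```

```text
t 0.15 pos [142.4 505.  249.8] ang 74.25 j6 90.0 F [ 0.3 -0.5 -0.9] w 85.7
delta first shift [-325.4  356.3  100.2] yaw 16.75
```

{"method": "carry_out", "body": {"deltas": [{"claw": 0,"xyz": [-30,32,9],"yaw": 0},{"claw": 0,"xyz": [-30,32,9],"yaw": 0},{"claw": 0,"xyz": [-30,32,9],"yaw": 0},{"claw": 0,"xyz": [-30,32,9],"yaw": 0},{"claw": 0,"xyz": [-30,32,9],"yaw": 0},{"claw": 0,"xyz": [-30,32,9],"yaw": 0},{"claw": 0,"xyz": [-30,32,9],"yaw": 0},{"claw": 0,"xyz": [-30,32,9],"yaw": 0},{"claw": 0,"xyz": [-30,32,9],"yaw": 0},{"claw": 0,"xyz": [-30,32,9],"yaw": 0}]}}

```text
time_s: 1.15
eef_pos: [369.6, 128.0, 160.1]
orientation: [[0.271, 0.963, 0.0], [0.963, -0.271, 0.0], [0.0, 0.0, -1.0]]
contact_force: [-0.1, 0.8, 1.1]
gripper_width: 85.5
```

{"method": "carry_out", "body": {"deltas": [{"claw": 0,"xyz": [-25,36,10],"yaw": 0},{"claw": 0,"xyz": [0,0,0],"yaw": 8.4},{"claw": 0,"xyz": [0,0,0],"yaw": 8.3},{"claw": 0,"xyz": [0,0,0],"yaw": 0},{"claw": 0,"xyz": [0,0,0],"yaw": 0}]}}

```text
time_s: 1.65
eef_pos: [396.8, 95.9, 150.3]
orientation: [[0.533, 0.846, -0.0], [0.846, -0.533, -0.0], [-0.0, -0.0, -1.0]]
contact_force: [0.4, -0.4, -0.1]
gripper_width: 85.5
```

```bash
python3 -c "
from h import *
go(397,95,150,57.5)
snap('wrist','w1.png')"
```

```text
t 1.65 pos [396.8  95.9 150.3] ang 57.8 j6 45.8 F [ 0.4 -0.4 -0.1] w 85.5
delta first shift [-0.6  0.7  0.3] yaw 0.3
```

View pics/w1.png

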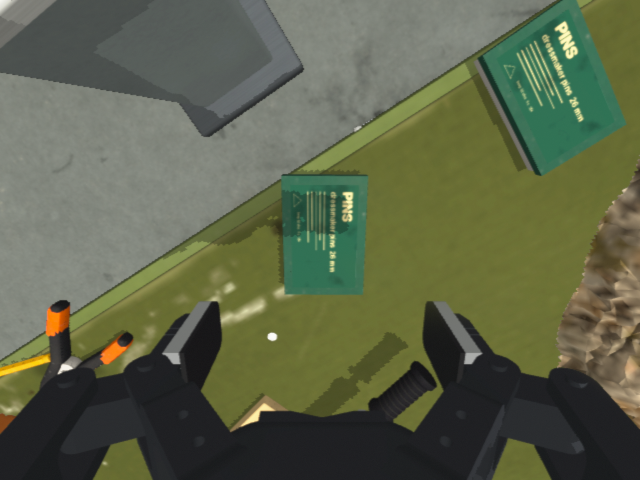

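The wrist view shows tin_b with its lid from (283,175) to (365,295), nearly square to the tool. tin_a is at the upper right. I'll measure both lids.

```bash
cat > wm.py <<'E'
from h import *
import sys
n=sys.argv[1];zs=float(sys.argv[2])
f=cv2.imread(f'pics/{n}.png');K,W=load(n)
hsv=cv2.cvtColor(f,cv2.COLOR_BGR2HSV)
m=cv2.inRange(hsv,(72,90,60),(95,255,255));m=cv2.morphologyEx(m,cv2.MORPH_CLOSE,np.ones((9,9)));m=cv2.morphologyEx(m,cv2.MORPH_OPEN,np.ones((5,5)))
for c in cv2.findContours(m,0,2)[0]:
    if cv2.contourArea(c)<1500: continue
    P=np.array([ray(K,W,*(q[0]),zs)[:2] for q in c],np.float32)
    R=cv2.minAreaRect(P);a=R[2];sz=R[1]
    sa=a if sz[0]<sz[1] else a+90
    print('bbox',cv2.boundingRect(c),'ctr',np.round(R[0],1),'size',np.round(sz,1),'shortdir',round(sa,1))
E
python3 wm.py w1 20
```

```text
bbox (282, 175, 85, 119) ctr [400.8  95.4] size [62.1 94.2] shortdir 57.9
bbox (484, 0, 141, 174) ctr [394.9 282.4] size [96.8 63.1] shortdir 92.3
```

{"method": "carry_out", "body": {"deltas": [{"claw": 0,"xyz": [1,3,20],"yaw": 0},{"claw": 0,"xyz": [0,0,40],"yaw": 0},{"claw": 0,"xyz": [0,0,35],"yaw": 0},{"claw": 0,"xyz": [0,0,20],"yaw": 0},{"claw": 0,"xyz": [0,0,12],"yaw": 0},{"claw": 0,"xyz": [0,0,6],"yaw": 0},{"claw": 0,"xyz": [0,0,0],"yaw": 0}]}}

```text
time_s: 2.4
eef_pos: [399.6, 95.3, 17.0]
orientation: [[0.535, 0.845, -0.001], [0.845, -0.535, -0.0], [-0.001, -0.001, -1.0]]
contact_force: [-0.8, -0.1, -0.0]
gripper_width: 85.4
```

```bash
python3 -c "
from h import *
go(400,95,17,57.9)
snap('wrist','w2.png')"
```

```text
t 2.4 pos [399.6  95.3  17. ] ang 57.69 j6 45.7 F [-0.8 -0.1 -0. ] w 85.4
delta first shift [-0.   0.5 -0. ] yaw -0.21
```

View pics/w2.png

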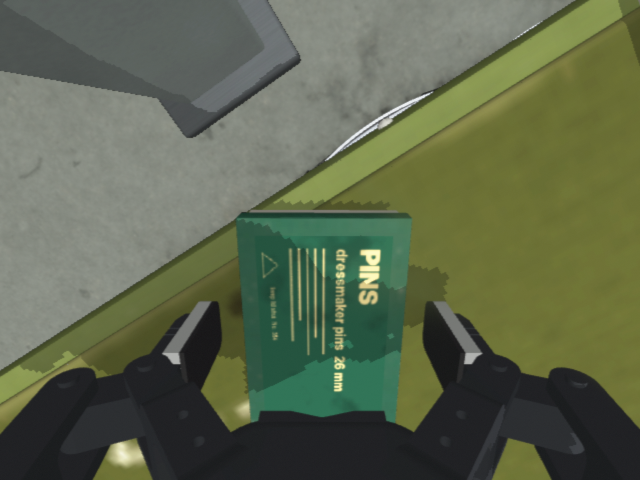

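The tin sits centred between the fingers (lid u 240–410, pads at 218 and 428). I'll close on it.

{"method": "carry_out", "body": {"deltas": [{"claw": 255,"xyz": [0,0,0],"yaw": 0},{"claw": 255,"xyz": [0,0,0],"yaw": 0},{"claw": 255,"xyz": [0,0,0],"yaw": 0},{"claw": 255,"xyz": [0,0,0],"yaw": 0},{"claw": 255,"xyz": [0,0,0],"yaw": 0},{"claw": 255,"xyz": [0,0,-3],"yaw": 0},{"claw": 255,"xyz": [0,0,-10],"yaw": 0},{"claw": 255,"xyz": [0,0,-20],"yaw": 0},{"claw": 255,"xyz": [0,0,0],"yaw": 0}]}}

```text
time_s: 3.35
eef_pos: [401.3, 95.4, 52.3]
orientation: [[0.536, 0.844, 0.003], [0.844, -0.536, 0.001], [0.002, 0.002, -1.0]]
contact_force: [1.2, 0.0, -5.1]
gripper_width: 61.3
```

```bash
python3 -c "
from h import *
go(560,-130,150,25.3)
snap('wrist','w3.png');snap('scene','s3.png')"
```

```text
t 3.35 pos [401.3  95.4  52.3] ang 57.56 j6 45.8 F [ 1.2  0.  -5.1] w 61.3
delta first shift [-104.9  255.1  -97.3] yaw 32.26
```

View pics/w3.png

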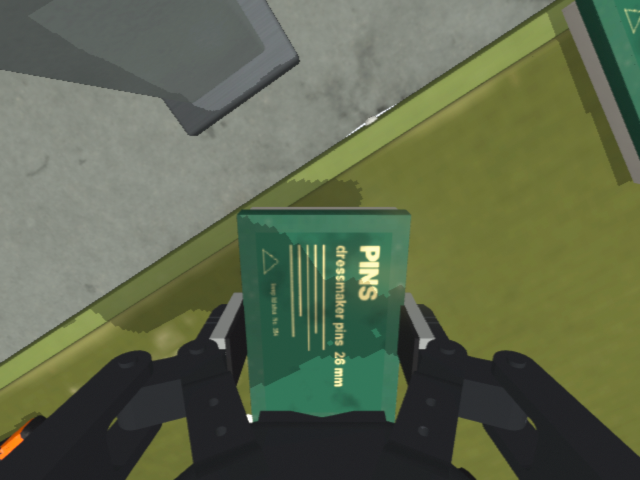

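View pics/s3.png

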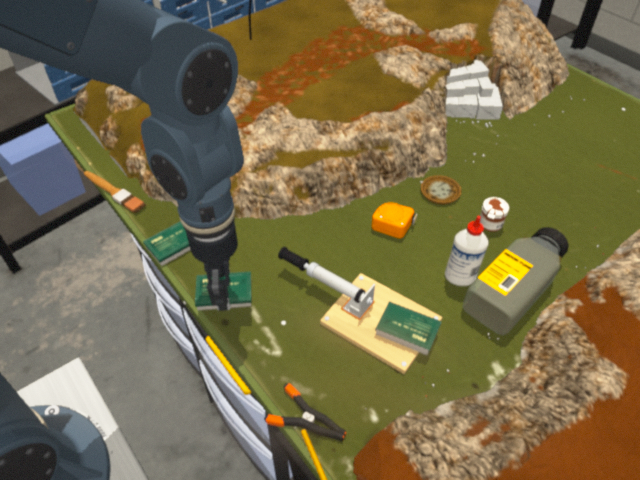

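Tin_b is held squarely and clear of the bench. I'll lift it and move to where the wrist camera can see the base tin past the held one.

{"method": "carry_out", "body": {"deltas": [{"claw": 255,"xyz": [0,0,-25],"yaw": 0},{"claw": 255,"xyz": [0,0,-40],"yaw": 8},{"claw": 255,"xyz": [0,0,-40],"yaw": 8},{"claw": 255,"xyz": [0,0,-30],"yaw": 8},{"claw": 255,"xyz": [0,0,-13],"yaw": 8.2},{"claw": 255,"xyz": [0,0,0],"yaw": 0}]}}

```text
time_s: 4.05
eef_pos: [400.7, 95.3, 199.2]
orientation: [[0.905, 0.426, 0.002], [0.426, -0.905, 0.0], [0.002, 0.001, -1.0]]
contact_force: [-0.6, 0.5, -5.2]
gripper_width: 61.3
```

```bash
python3 -c "
from h import *
go(638,-210,200,25.3)"
```

```text
t 4.05 pos [400.7  95.3 199.2] ang 25.23 j6 78.1 F [-0.6  0.5 -5.2] w 61.3
delta first shift [ 84.5 377.3  -0.4] yaw -0.07
```

{"method": "carry_out", "body": {"deltas": [{"claw": 255,"xyz": [5,20,0],"yaw": 0},{"claw": 255,"xyz": [9,40,0],"yaw": 0},{"claw": 255,"xyz": [9,40,0],"yaw": 0},{"claw": 255,"xyz": [9,40,0],"yaw": 0},{"claw": 255,"xyz": [9,40,0],"yaw": 0},{"claw": 255,"xyz": [9,40,0],"yaw": 0},{"claw": 255,"xyz": [9,40,0],"yaw": 0},{"claw": 255,"xyz": [9,40,0],"yaw": 0},{"claw": 255,"xyz": [9,40,0],"yaw": 0},{"claw": 255,"xyz": [7,37,0],"yaw": 0}]}}

```text
time_s: 5.05
eef_pos: [637.6, -211.0, 195.1]
orientation: [[0.902, 0.432, -0.003], [0.432, -0.902, 0.001], [-0.003, -0.002, -1.0]]
contact_force: [1.6, 1.4, -4.9]
gripper_width: 61.1
```

{"method": "carry_out", "body": {"deltas": [{"claw": 255,"xyz": [0,0,0],"yaw": 0},{"claw": 255,"xyz": [0,0,0],"yaw": 0},{"claw": 255,"xyz": [0,0,0],"yaw": 0}]}}

```text
time_s: 5.35
eef_pos: [636.3, -208.8, 196.5]
orientation: [[0.903, 0.43, -0.003], [0.43, -0.903, 0.001], [-0.002, -0.002, -1.0]]
contact_force: [0.5, 0.1, -5.3]
gripper_width: 61.2
```

```bash
python3 -c "
from h import *
go(608,-147,120,25.3)
snap('wrist','w4.png')"
python3 wm.py w4 32
```

```text
t 5.35 pos [ 636.3 -208.8  196.5] ang 25.49 j6 46.3 F [ 0.5  0.1 -5.3] w 61.2
delta first shift [  1.2 -67.8  76.7] yaw 0.19
bbox (238, 211, 161, 211) ctr [ 681.8 -300.5] size [147.1 223.2] shortdir 25.4
bbox (288, 80, 81, 122) ctr [ 613.4 -148.4] size [61.1 93.3] shortdir 26.0
```

View pics/w4.png

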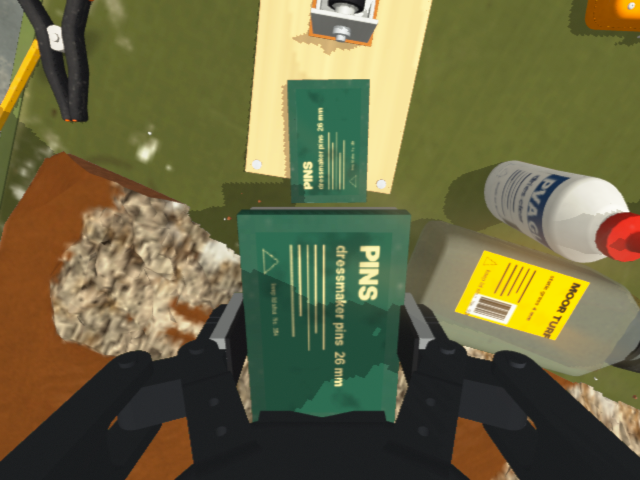

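```bash
cat > held.py <<'E'
from h import *
import sys
n=sys.argv[1]
f=cv2.imread(f'pics/{n}.png');K,W=load(n)
s=env.sense();R=np.array(s['orientation']);p=np.array(s['eef_pos'])
for dz in(2,3,4):
    for uv in((240,213),(408,213),(246,300),(402,300)):
        q=ray(K,W,*uv,p[2]+dz); print(dz,uv,(R.T@(q-p)).round(1))
E
python3 held.py w4
python3 - <<'E'
from h import *
f=cv2.imread('pics/scene0.png');cv2.imwrite('pics/b1.png',cv2.resize(f[295:365,360:450],None,fx=7,fy=7,interpolation=2))
f=cv2.imread('pics/w4.png');cv2.imwrite('pics/b2.png',cv2.resize(f[190:320,220:430],None,fx=3.5,fy=3.5,interpolation=2))
E
```

```text
2 (240, 213) [-28.8 -47.6  -1.9]
2 (408, 213) [ 31.  -47.7  -2. ]
2 (246, 300) [-28.9 -13.2  -1.9]
2 (402, 300) [ 31.3 -13.3  -2. ]
3 (240, 213) [-28.5 -47.9  -2.9]
3 (408, 213) [ 30.8 -48.   -3. ]
3 (246, 300) [-28.6 -13.7  -2.9]
3 (402, 300) [ 31.  -13.8  -3. ]
4 (240, 213) [-28.3 -48.1  -3.9]
4 (408, 213) [ 30.5 -48.2  -4. ]
4 (246, 300) [-28.4 -14.3  -3.9]
4 (402, 300) [ 30.8 -14.4  -4. ]
```

View pics/b1.png

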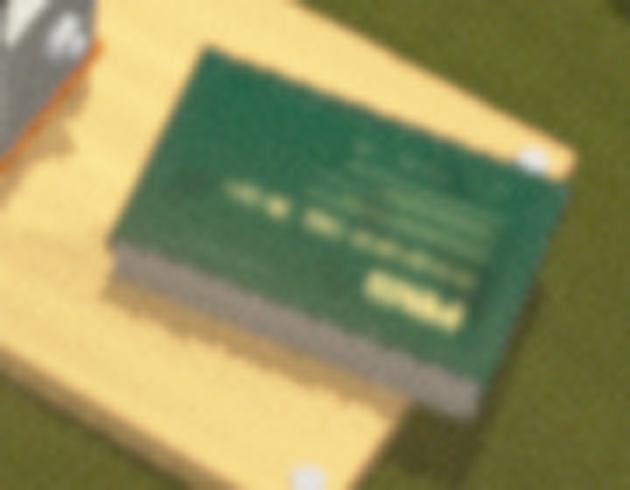

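View pics/b2.png

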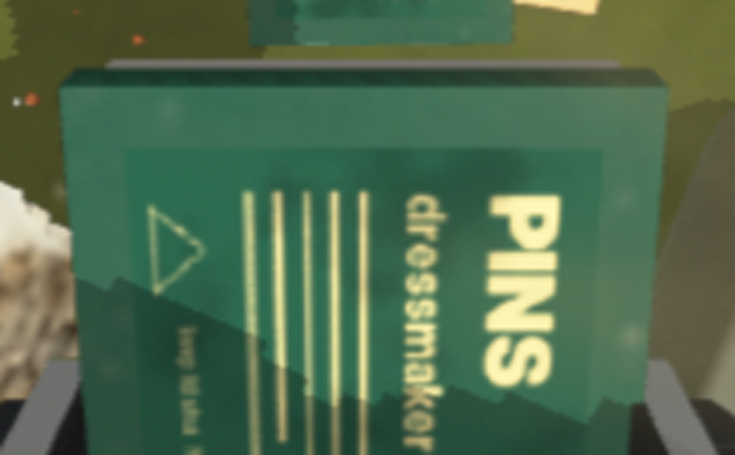

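Run:
```python
from h import *
K,W=load('scene0')
c=np.array([ray(K,W,360+a/7-.4,295+b/7-.4,32)[:2] for a,b in((207,45),(568,188),(478,385),(110,245))])
print(c.round(1),c.mean(0)); print(np.degrees(np.arctan2(*(c[0]-c[1])[::-1])),np.degrees(np.arctan2(*(c[3]-c[2])[::-1])))
go(611.5,-148.6,120,25.8)
```

```text
[[ 620.   -93. ]
 [ 659.8 -177.7]
 [ 603.7 -203.4]
 [ 561.9 -122.3]] [ 611.36075629 -149.09168644]
115.19118844507827 117.27056188982665
t 5.4 pos [ 636.5 -208.6  197.3] ang 25.49 j6 46.4 F [ 1.1  0.4 -5.5] w 61.3
delta first shift [  3.4 -64.8  77.4] yaw -0.31
```

{"method": "carry_out", "body": {"deltas": [{"claw": 255,"xyz": [1.2,-22,0],"yaw": -0.3},{"claw": 255,"xyz": [1.2,-22,10],"yaw": 0},{"claw": 255,"xyz": [1,-20.8,20],"yaw": 0},{"claw": 255,"xyz": [0,0,30],"yaw": 0},{"claw": 255,"xyz": [0,0,30],"yaw": 0},{"claw": 255,"xyz": [0,0,25],"yaw": 0},{"claw": 255,"xyz": [0,0,15],"yaw": 0},{"claw": 255,"xyz": [0,0,0],"yaw": 0},{"claw": 255,"xyz": [0,0,0],"yaw": 0}]}}

```text
time_s: 6.3
eef_pos: [612.3, -149.1, 69.0]
orientation: [[0.901, 0.434, 0.0], [0.434, -0.901, -0.0], [0.0, 0.0, -1.0]]
contact_force: [0.8, -0.8, -5.4]
gripper_width: 61.4
```

```bash
python3 -c "
from h import *
go(611.5,-148.6,50,25.8)
snap('scene','s5.png')
f=cv2.imread('pics/s5.png');cv2.imwrite('pics/s5z.png',cv2.resize(f[220:390,300:480],None,fx=4,fy=3.5,interpolation=2))"
```

```text
t 6.3 pos [ 612.3 -149.1   69. ] ang 25.74 j6 50.6 F [ 0.8 -0.8 -5.4] w 61.4
delta first shift [-0.5 -0.8 19. ] yaw -0.06
```

View pics/s5z.png

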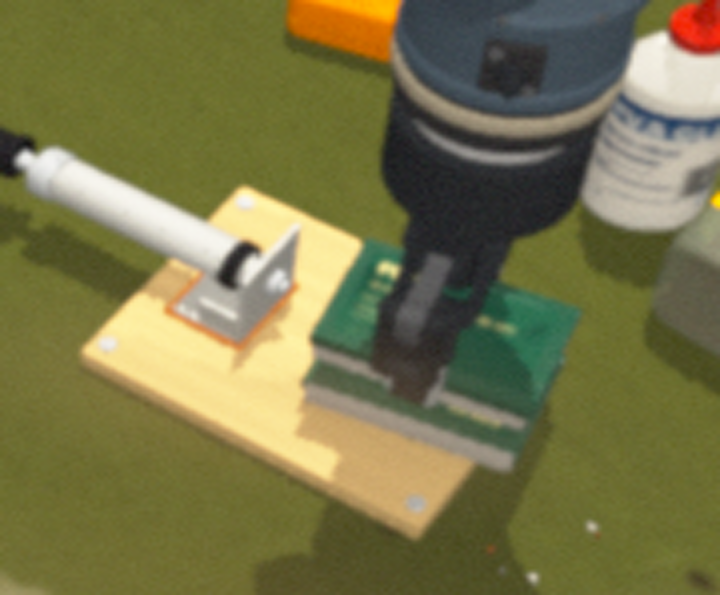

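The held tin hangs squarely above the base tin with the bracket clear. I'll lower it the rest of the way slowly.

{"method": "carry_out", "body": {"deltas": [{"claw": 255,"xyz": [-0.5,-0.5,7],"yaw": 0},{"claw": 255,"xyz": [0,0,5],"yaw": 0},{"claw": 255,"xyz": [0,0,3],"yaw": 0},{"claw": 255,"xyz": [0,0,2],"yaw": 0},{"claw": 255,"xyz": [0,0,1],"yaw": 0},{"claw": 255,"xyz": [0,0,0],"yaw": 0}]}}

```text
time_s: 6.95
eef_pos: [611.5, -149.5, 51.3]
orientation: [[0.901, 0.433, 0.0], [0.433, -0.901, -0.0], [0.0, 0.0, -1.0]]
contact_force: [-4.7, 1.1, 4.8]
gripper_width: 60.9
```

Contact: the force went from −5.4 to +4.8 N. Now release and rise.

{"method": "carry_out", "body": {"deltas": [{"claw": 170,"xyz": [0,0,0],"yaw": 0},{"claw": 0,"xyz": [0,0,0],"yaw": 0},{"claw": 0,"xyz": [0,0,0],"yaw": 0},{"claw": 0,"xyz": [0,0,0],"yaw": 0},{"claw": 0,"xyz": [0,0,-10],"yaw": 0},{"claw": 0,"xyz": [0,0,-25],"yaw": 0},{"claw": 0,"xyz": [0,0,-35],"yaw": 0},{"claw": 0,"xyz": [0,0,-35],"yaw": 0},{"claw": 0,"xyz": [0,0,0],"yaw": 0},{"claw": 0,"xyz": [0,0,0],"yaw": 0}]}}

```text
time_s: 7.95
eef_pos: [612.4, -149.6, 156.8]
orientation: [[0.901, 0.433, 0.003], [0.433, -0.901, -0.001], [0.002, 0.002, -1.0]]
contact_force: [-0.2, -0.5, -0.3]
gripper_width: 85.4
```

```bash
python3 -c "
from h import *
go(392,282,150,92)
snap('wrist','w6.png')
snap('scene','s6.png')
f=cv2.imread('pics/s6.png');cv2.imwrite('pics/s6z.png',cv2.resize(f[220:390,300:480],None,fx=4,fy=3.5,interpolation=2))"; python3 wm.py w6 52
```

```text
t 7.95 pos [ 612.4 -149.6  156.8] ang 25.65 j6 50.6 F [-0.2 -0.5 -0.3] w 85.4
delta first shift [ -11.9 -484.5    5.9] yaw -66.35
bbox (275, 170, 91, 135) ctr [ 612.1 -148.1] size [61.4 97. ] shortdir 25.7
```

View pics/s6z.png

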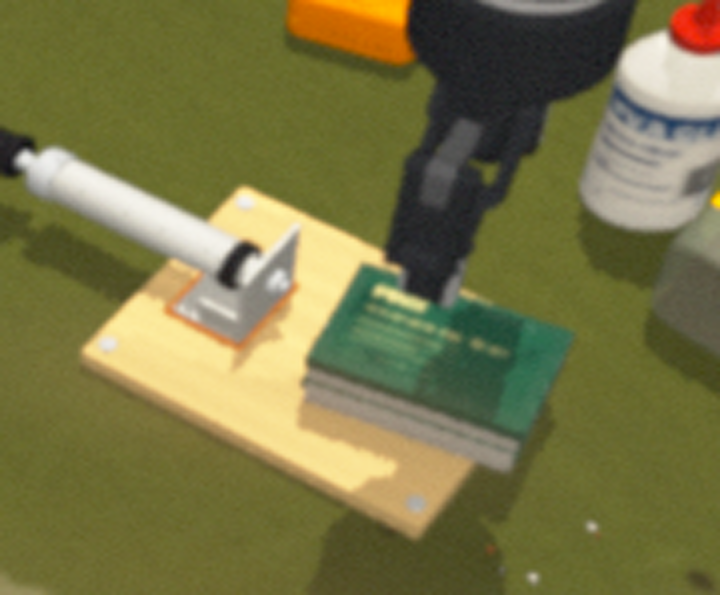

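View pics/w6.png

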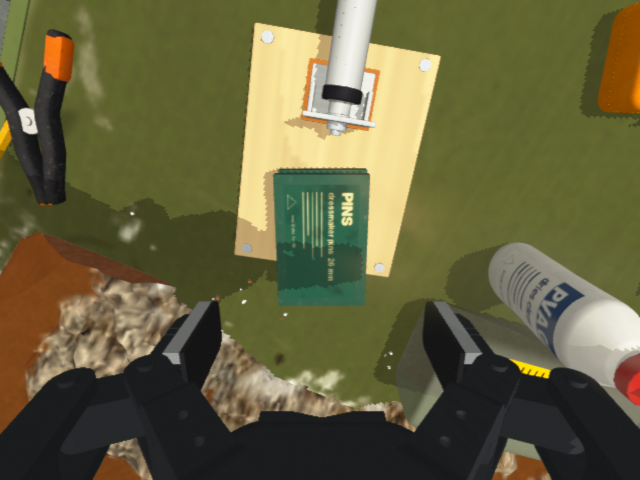

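The top tin is square on the base: scene and wrist views put its edges within about 1–2 mm of the base's. Now to tin_a, going round by the front edge to stay away from the rocks.

{"method": "carry_out", "body": {"deltas": [{"claw": 0,"xyz": [-17,-35,0],"yaw": 0},{"claw": 0,"xyz": [-20,-42,0],"yaw": 0},{"claw": 0,"xyz": [-20,-42,0],"yaw": 0},{"claw": 0,"xyz": [-20,-42,0],"yaw": 0},{"claw": 0,"xyz": [-20,-42,0],"yaw": 0},{"claw": 0,"xyz": [-20,-42,0],"yaw": 0},{"claw": 0,"xyz": [18,-40,0],"yaw": 0},{"claw": 0,"xyz": [18,-40,0],"yaw": 0},{"claw": 0,"xyz": [18,-40,0],"yaw": 0},{"claw": 0,"xyz": [18,-40,0],"yaw": 0}]}}

```text
time_s: 9.05
eef_pos: [394.8, 197.6, 154.6]
orientation: [[0.901, 0.433, -0.001], [0.433, -0.901, -0.001], [-0.001, 0.0, -1.0]]
contact_force: [1.1, -0.6, -0.1]
gripper_width: 85.0
```

{"method": "carry_out", "body": {"deltas": [{"claw": 0,"xyz": [18,-40,0],"yaw": 0},{"claw": 0,"xyz": [17,-39,0],"yaw": 0},{"claw": 0,"xyz": [0,0,0],"yaw": -8.4},{"claw": 0,"xyz": [0,0,0],"yaw": -8.4},{"claw": 0,"xyz": [0,0,0],"yaw": -8.4},{"claw": 0,"xyz": [0,0,0],"yaw": -8.4},{"claw": 0,"xyz": [0,0,0],"yaw": -8.4},{"claw": 0,"xyz": [0,0,0],"yaw": -8.4},{"claw": 0,"xyz": [0,0,0],"yaw": -8.4},{"claw": 0,"xyz": [0,0,0],"yaw": -7.4}]}}

```text
time_s: 10.05
eef_pos: [392.6, 282.0, 154.2]
orientation: [[-0.038, 0.999, -0.002], [0.999, 0.038, -0.001], [-0.001, -0.002, -1.0]]
contact_force: [-0.5, -0.1, 0.7]
gripper_width: 85.5
```

{"method": "carry_out", "body": {"deltas": [{"claw": 0,"xyz": [0,0,0],"yaw": 0},{"claw": 0,"xyz": [0,0,0],"yaw": 0}]}}

```text
time_s: 10.25
eef_pos: [392.8, 282.2, 154.6]
orientation: [[-0.029, 1.0, -0.001], [1.0, 0.029, -0.001], [-0.001, -0.001, -1.0]]
contact_force: [0.3, 0.3, 0.2]
gripper_width: 85.4
```

```bash
python3 -c "
from h import *
go(394,282,17,92)
snap('wrist','w7.png')"; python3 wm.py w7 20
```

```text
t 10.25 pos [392.8 282.2 154.6] ang 91.63 j6 34.1 F [0.3 0.3 0.2] w 85.4
delta first shift [-1.000e-01  1.300e+00  1.376e+02] yaw -0.37
bbox (281, 174, 83, 117) ctr [396.  282.6] size [94.  62.3] shortdir 92.0
```

View pics/w7.png

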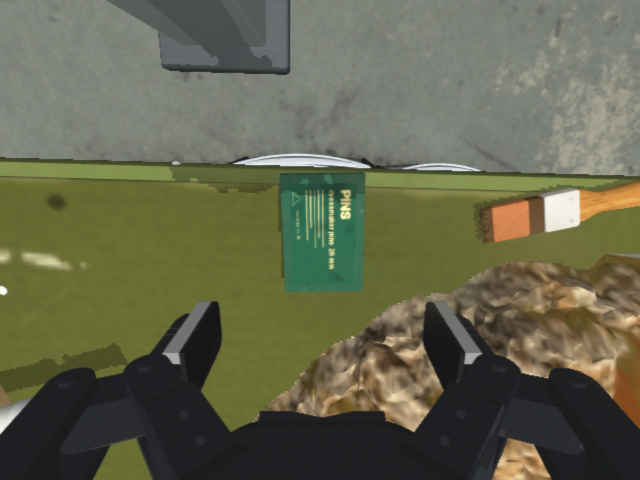

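Tin_a is at (281–364, 174–291) and square to the tool. The rock starts about 40 mm clear of where the fingers go, so I'll descend.

{"method": "carry_out", "body": {"deltas": [{"claw": 0,"xyz": [0,2.5,20],"yaw": -0.3},{"claw": 0,"xyz": [0,0,40],"yaw": 0},{"claw": 0,"xyz": [0,0,35],"yaw": 0},{"claw": 0,"xyz": [0,0,20],"yaw": 0},{"claw": 0,"xyz": [0,0,14],"yaw": 0},{"claw": 0,"xyz": [0,0,8],"yaw": 0},{"claw": 0,"xyz": [0,0,0],"yaw": 0},{"claw": 0,"xyz": [0,0,0],"yaw": 0}]}}

```text
time_s: 11.1
eef_pos: [396.0, 282.7, 18.7]
orientation: [[-0.037, 0.999, 0.0], [0.999, 0.037, 0.0], [0.0, 0.0, -1.0]]
contact_force: [-0.4, 0.3, 0.1]
gripper_width: 85.4
```

{"method": "carry_out", "body": {"deltas": [{"claw": 255,"xyz": [0,0,1],"yaw": 0},{"claw": 255,"xyz": [0,0,0],"yaw": 0},{"claw": 255,"xyz": [0,0,0],"yaw": 0},{"claw": 255,"xyz": [0,0,0],"yaw": 0},{"claw": 255,"xyz": [0,0,0],"yaw": 0},{"claw": 255,"xyz": [0,0,-4],"yaw": 0},{"claw": 255,"xyz": [0,0,-20],"yaw": 0},{"claw": 255,"xyz": [0,0,-40],"yaw": 0},{"claw": 255,"xyz": [0,0,-40],"yaw": 0},{"claw": 255,"xyz": [0,0,-30],"yaw": 0}]}}

```text
time_s: 12.1
eef_pos: [395.6, 282.6, 153.5]
orientation: [[-0.037, 0.999, 0.001], [0.999, 0.037, 0.001], [0.001, 0.001, -1.0]]
contact_force: [0.9, 0.4, -6.3]
gripper_width: 61.4
```

```bash
python3 -c "
from h import *
go(400,20,155,25.7)
snap('wrist','w8.png')"
```

```text
t 12.1 pos [395.6 282.6 153.5] ang 92.15 j6 33.4 F [ 0.9  0.4 -6.3] w 61.4
delta first shift [-262.6   -5.5   -1.6] yaw 66.45
```

View pics/w8.png

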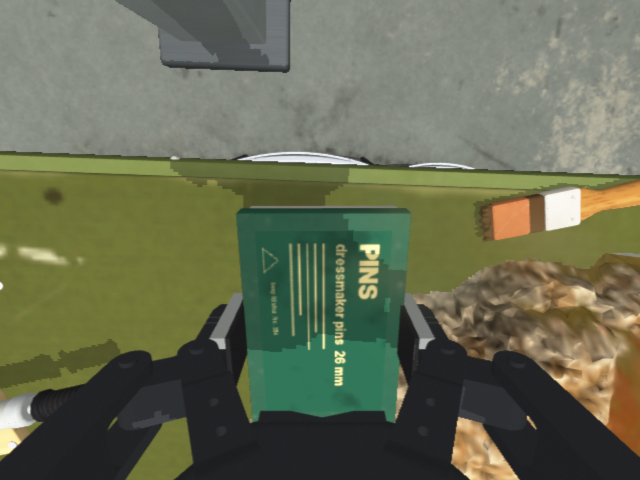

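Tin_a is held the same way as the first (far edge at v≈210). Now I'll carry it to the stack.

{"method": "carry_out", "body": {"deltas": [{"claw": 255,"xyz": [-22,0,0],"yaw": 0},{"claw": 255,"xyz": [-44,-1,0],"yaw": 0},{"claw": 255,"xyz": [-44,-1,0],"yaw": 0},{"claw": 255,"xyz": [-44,-1,0],"yaw": 0},{"claw": 255,"xyz": [-44,-1,0],"yaw": 0},{"claw": 255,"xyz": [-44,-1,0],"yaw": 0},{"claw": 255,"xyz": [-20,0,0],"yaw": 0},{"claw": 255,"xyz": [0,0,0],"yaw": 8.3},{"claw": 255,"xyz": [0,0,0],"yaw": 8.3},{"claw": 255,"xyz": [0,0,0],"yaw": 8.3}]}}

```text
time_s: 13.15
eef_pos: [399.9, 20.2, 150.9]
orientation: [[0.393, 0.919, -0.001], [0.919, -0.393, 0.0], [-0.0, -0.001, -1.0]]
contact_force: [0.4, 0.3, -6.2]
gripper_width: 61.4
```

{"method": "carry_out", "body": {"deltas": [{"claw": 255,"xyz": [0,0,0],"yaw": 8.3},{"claw": 255,"xyz": [0,0,0],"yaw": 8.3},{"claw": 255,"xyz": [0,0,0],"yaw": 8.3},{"claw": 255,"xyz": [0,0,0],"yaw": 8.3},{"claw": 255,"xyz": [0,0,0],"yaw": 8.3},{"claw": 255,"xyz": [0,0,0],"yaw": 0},{"claw": 255,"xyz": [0,0,0],"yaw": 0}]}}

```text
time_s: 13.85
eef_pos: [400.2, 20.6, 151.0]
orientation: [[0.899, 0.438, -0.001], [0.438, -0.899, -0.0], [-0.001, -0.0, -1.0]]
contact_force: [-0.4, 0.7, -5.0]
gripper_width: 60.9
```

```bash
python3 -c "
from h import *
go(611.3,-149.2,155,25.75)"
```

```text
t 13.85 pos [400.2  20.6 151. ] ang 26.0 j6 66.9 F [-0.4  0.7 -5. ] w 60.9
delta first shift [115.3 245.1  -4.1] yaw 0.25
```

{"method": "carry_out", "body": {"deltas": [{"claw": 255,"xyz": [9,20,0],"yaw": 0.3},{"claw": 255,"xyz": [18,40,0],"yaw": 0},{"claw": 255,"xyz": [20,42,0],"yaw": 0},{"claw": 255,"xyz": [20,42,0],"yaw": 0},{"claw": 255,"xyz": [20,42,0],"yaw": 0},{"claw": 255,"xyz": [18,39,0],"yaw": 0},{"claw": 255,"xyz": [10,20,0],"yaw": 0},{"claw": 255,"xyz": [0,0,20],"yaw": 0},{"claw": 255,"xyz": [0,0,25],"yaw": 0},{"claw": 255,"xyz": [0,0,15],"yaw": 0}]}}

```text
time_s: 14.85
eef_pos: [608.8, -151.1, 88.8]
orientation: [[0.901, 0.433, -0.003], [0.433, -0.901, 0.001], [-0.002, -0.002, -1.0]]
contact_force: [-0.5, -0.3, -6.1]
gripper_width: 61.0
```

{"method": "carry_out", "body": {"deltas": [{"claw": 255,"xyz": [0,0,0],"yaw": 0},{"claw": 255,"xyz": [0,0,0],"yaw": 0},{"claw": 255,"xyz": [0,0,0],"yaw": 0}]}}

```text
time_s: 15.15
eef_pos: [610.4, -151.2, 92.4]
orientation: [[0.902, 0.431, 0.001], [0.431, -0.902, -0.0], [0.001, 0.001, -1.0]]
contact_force: [0.1, -0.6, -6.0]
gripper_width: 61.4
```

```bash
python3 -c "
from h import *
go(611.3,-149.2,72,25.75)
snap('scene','s9.png')
f=cv2.imread('pics/s9.png');cv2.imwrite('pics/s9z.png',cv2.resize(f[220:390,300:480],None,fx=4,fy=3.5,interpolation=2))"
```

```text
t 15.15 pos [ 610.4 -151.2   92.4] ang 25.53 j6 50.6 F [ 0.1 -0.6 -6. ] w 61.4
delta first shift [ 1.6 -1.5 20.4] yaw -0.22
```

View pics/s9z.png

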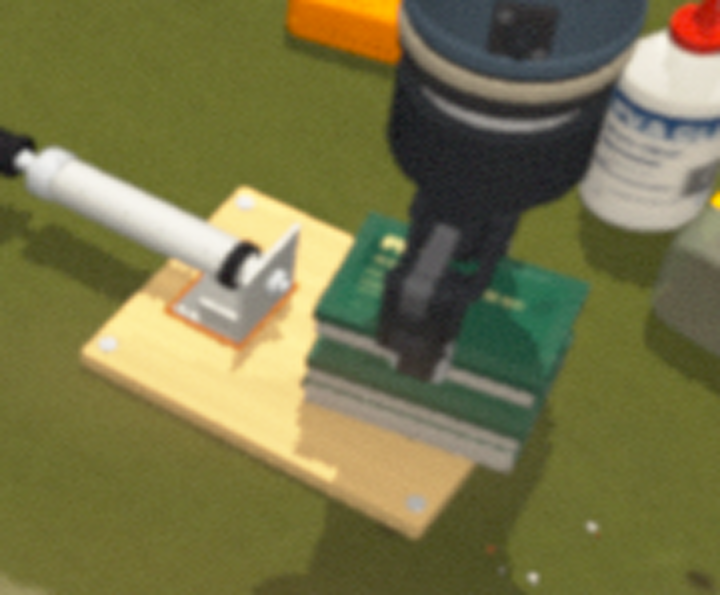

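{"method": "carry_out", "body": {"deltas": [{"claw": 255,"xyz": [1.5,-1.5,8],"yaw": -0.2},{"claw": 255,"xyz": [0,0,6],"yaw": 0},{"claw": 255,"xyz": [0,0,3],"yaw": 0},{"claw": 255,"xyz": [0,0,2],"yaw": 0},{"claw": 255,"xyz": [0,0,1],"yaw": 0},{"claw": 255,"xyz": [0,0,0],"yaw": 0}]}}

```text
time_s: 15.8
eef_pos: [610.2, -149.1, 71.8]
orientation: [[0.901, 0.433, -0.0], [0.433, -0.901, -0.0], [-0.0, 0.0, -1.0]]
contact_force: [-4.3, 1.0, 0.6]
gripper_width: 61.1
```

{"method": "carry_out", "body": {"deltas": [{"claw": 255,"xyz": [0,0,0.5],"yaw": 0},{"claw": 170,"xyz": [0,0,0],"yaw": 0},{"claw": 0,"xyz": [0,0,0],"yaw": 0},{"claw": 0,"xyz": [0,0,0],"yaw": 0},{"claw": 0,"xyz": [0,0,0],"yaw": 0},{"claw": 0,"xyz": [0,0,-10],"yaw": 0},{"claw": 0,"xyz": [0,0,-25],"yaw": 0},{"claw": 0,"xyz": [0,0,-45],"yaw": 0},{"claw": 0,"xyz": [0,0,0],"yaw": 0},{"claw": 0,"xyz": [0,0,0],"yaw": 0}]}}

```text
time_s: 16.8
eef_pos: [611.4, -149.4, 152.7]
orientation: [[0.901, 0.433, 0.003], [0.433, -0.901, -0.001], [0.003, 0.002, -1.0]]
contact_force: [0.6, -0.3, 0.4]
gripper_width: 85.5
```

```bash
python3 -c "
from h import *
go(537,82,150,16.7)
snap('wrist','w10.png')
snap('scene','s10.png')
f=cv2.imread('pics/s10.png');cv2.imwrite('pics/s10z.png',cv2.resize(f[220:390,300:480],None,fx=4,fy=3.5,interpolation=2))"; python3 wm.py w10 72
```

```text
t 16.8 pos [ 611.4 -149.4  152.7] ang 25.65 j6 50.6 F [ 0.6 -0.3  0.4] w 85.5
delta first shift [  33.1 -240.8    2.3] yaw 8.95
bbox (268, 171, 103, 152) ctr [ 610.2 -147. ] size [62.  99.6] shortdir 26.6
```

View pics/s10z.png

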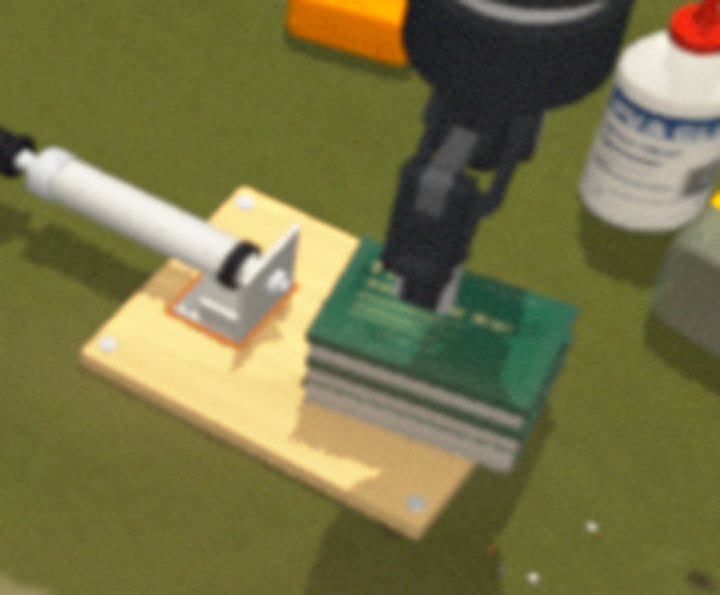

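View pics/w10.png

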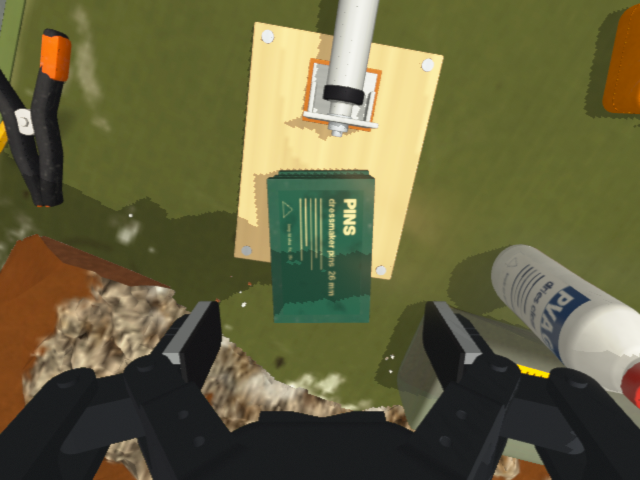

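The three tins are stacked squarely with the edges flush in both views, and the board hasn't moved. Next, the handle.

{"method": "carry_out", "body": {"deltas": [{"claw": 0,"xyz": [3,-20,0],"yaw": 0},{"claw": 0,"xyz": [5,-40,0],"yaw": 0},{"claw": 0,"xyz": [6,-44,0],"yaw": 0},{"claw": 0,"xyz": [6,-44,0],"yaw": 0},{"claw": 0,"xyz": [6,-44,0],"yaw": 0},{"claw": 0,"xyz": [5,-36,0],"yaw": 0},{"claw": 0,"xyz": [2,-13,0],"yaw": 0},{"claw": 0,"xyz": [0,0,0],"yaw": 4.5},{"claw": 0,"xyz": [0,0,0],"yaw": 4.5},{"claw": 0,"xyz": [0,0,0],"yaw": 0}]}}

```text
time_s: 17.9
eef_pos: [535.2, 82.6, 150.2]
orientation: [[0.958, 0.286, -0.001], [0.286, -0.958, -0.0], [-0.001, 0.0, -1.0]]
contact_force: [0.4, 0.3, 0.2]
gripper_width: 85.7
```

{"method": "carry_out", "body": {"deltas": [{"claw": 0,"xyz": [0,0,0],"yaw": 0},{"claw": 0,"xyz": [0,0,0],"yaw": 0}]}}

```text
time_s: 18.1
eef_pos: [535.7, 82.2, 150.5]
orientation: [[0.958, 0.288, -0.001], [0.288, -0.958, -0.0], [-0.001, 0.0, -1.0]]
contact_force: [-0.2, 0.7, -1.5]
gripper_width: 85.3
```

```bash
python3 -c "
from h import *
go(537,82,42,16.7)
snap('wrist','w11.png')
snap('top','t11.png')
snap('scene','s11.png')"
```

```text
t 18.1 pos [535.7  82.2 150.5] ang 16.73 j6 82.0 F [-0.2  0.7 -1.5] w 85.3
delta first shift [  1.3   0.5 108.5] yaw 0.03
```

View pics/w11.png

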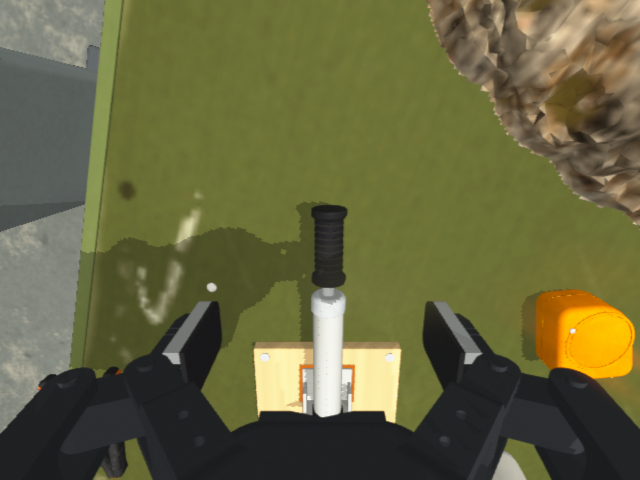

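View pics/t11.png

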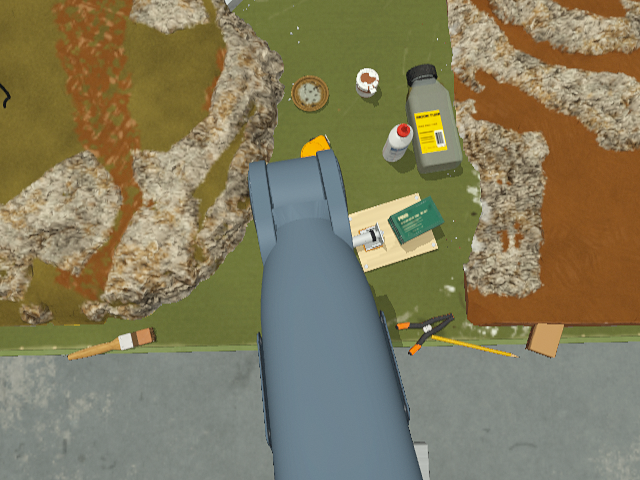

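The wrist view shows the handle from (329,207) to (329,287), the tube mouth end at about (328,293), and the rod nearly parallel to the tool's y. I'll work out the offsets.

Run:
```python
from h import *
K,W=load('w11');f=cv2.imread('pics/w11.png')
s=env.sense();R=np.array(s['orientation']);p=np.array(s['eef_pos'])
g=cv2.cvtColor(f,cv2.COLOR_BGR2GRAY)
def rel(u,v,z=42): return (R.T@(ray(K,W,u,v,z)-p)).round(1)
m=(g<50).astype(np.uint8)
for v in(220,235,250,265):
    c=np.where(m[v,300:360])[0]+300;print('h',v,c.min(),c.max(),rel((c.min()+c.max())/2,v,42))
c=np.where(m[195:300,329])[0]+195;print('v',c.min(),c.max(),rel(329,c.min(),42),rel(329,c.max(),42),rel(329,c.min(),52),rel(329,c.max(),54))
for v in(320,350,380):
    c=np.where((g[v,300:360]>150))[0]+300;print('tube',v,c.min(),c.max(),rel((c.min()+c.max())/2,v,42))
cv2.imwrite('pics/w11z.png',cv2.resize(f[190:420,250:410],None,fx=3.5,fy=2.6,interpolation=2))
```

```text
h 220 315 342 [  5.2 -16.  108.7]
h 235 315 342 [  5.3  -5.2 108.7]
h 250 315 341 [  5.    5.9 108.7]
h 265 315 341 [  5.1  17.3 108.7]
v 205 286 [  5.4 -26.5 108.7] [  5.9  33.8 108.7] [  5.2 -28.7  98.7] [ 5.6 28.1 96.7]
tube 320 315 342 [  5.8  62.  108.7]
tube 350 300 359 [  6.8  88.5 108.7]
tube 380 302 359 [  7.8 116.7 108.7]
```

View pics/w11z.png

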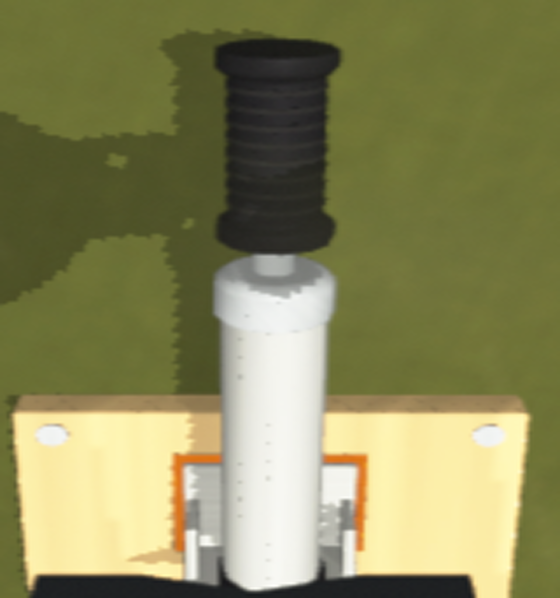

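{"method": "carry_out", "body": {"deltas": [{"claw": 0,"xyz": [4,1.5,15],"yaw": -0.3},{"claw": 0,"xyz": [0,0,30],"yaw": 0},{"claw": 0,"xyz": [0,0,30],"yaw": 0},{"claw": 0,"xyz": [0,0,20],"yaw": 0},{"claw": 0,"xyz": [0,0,12],"yaw": 0},{"claw": 0,"xyz": [0,0,0],"yaw": 0},{"claw": 0,"xyz": [0,0,0],"yaw": 0},{"claw": 0,"xyz": [0,0,0],"yaw": 0}]}}

```text
time_s: 19.05
eef_pos: [541.0, 82.2, 45.0]
orientation: [[0.957, 0.292, 0.002], [0.292, -0.957, 0.0], [0.002, 0.0, -1.0]]
contact_force: [0.8, 0.4, 1.1]
gripper_width: 85.3
```

```bash
python3 -c "
from h import *
go(540,82,42,16.9)
snap('wrist','w12.png')
snap('scene','s12.png')"
```

```text
t 19.05 pos [541.   82.2  45. ] ang 16.96 j6 81.7 F [0.8 0.4 1.1] w 85.3
delta first shift [-1.  -0.1  3. ] yaw 0.06
```

View pics/w12.png

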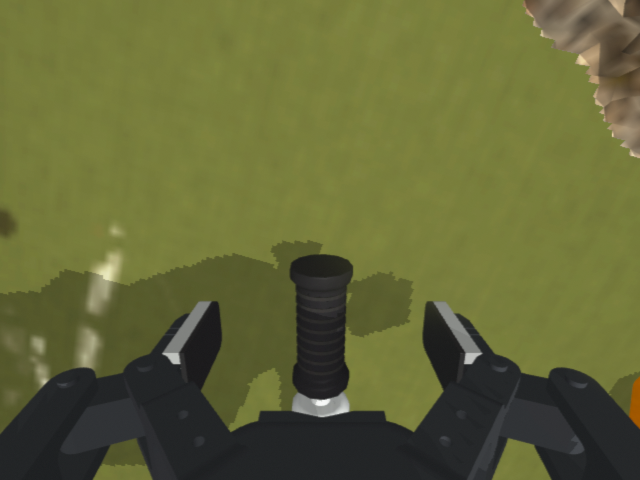

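View pics/s12.png

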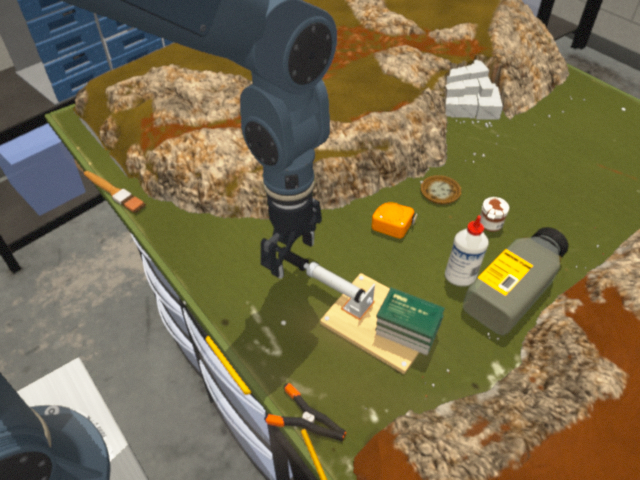

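The handle is centred between the pads (u≈321, pads at 219 and 428). I'll drop 3 mm and close.

{"method": "carry_out", "body": {"deltas": [{"claw": 0,"xyz": [-0.5,0,3],"yaw": 0},{"claw": 255,"xyz": [0,0,0],"yaw": 0},{"claw": 255,"xyz": [0,0,0],"yaw": 0},{"claw": 255,"xyz": [0,0,0],"yaw": 0},{"claw": 255,"xyz": [0,0,0],"yaw": 0},{"claw": 255,"xyz": [0,0,0],"yaw": 0},{"claw": 255,"xyz": [0,0,0],"yaw": 0},{"claw": 255,"xyz": [0,0,0],"yaw": 0},{"claw": 255,"xyz": [0,0,0],"yaw": 0}]}}

```text
time_s: 20.05
eef_pos: [539.8, 82.0, 41.0]
orientation: [[0.957, 0.292, 0.0], [0.292, -0.957, -0.0], [0.0, 0.0, -1.0]]
contact_force: [-0.2, 1.0, 3.1]
gripper_width: 18.6
```

```bash
python3 -c "
from h import *
go(540,82,42,16.9)
snap('wrist','w13.png')
f,K,W=snap('scene','s13.png')
cv2.imwrite('pics/s13z.png',cv2.resize(f[200:380,230:450],None,fx=3.5,fy=3.3,interpolation=2))"
```

```text
t 20.05 pos [539.8  82.   41. ] ang 16.96 j6 81.7 F [-0.2  1.   3.1] w 18.6
delta first shift [ 0.2  0.1 -1. ] yaw 0.06
```

View pics/w13.png

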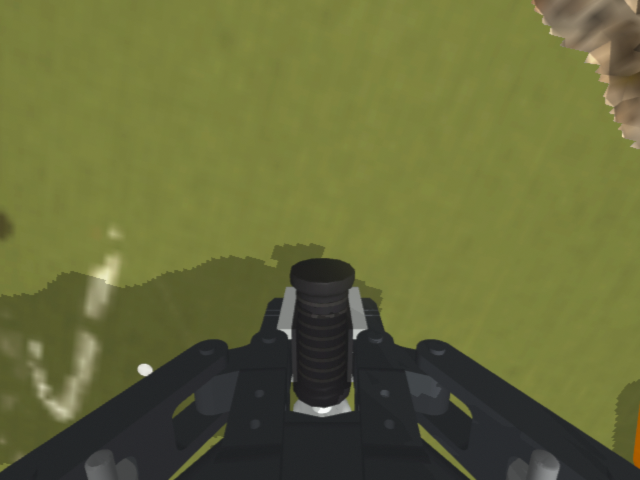

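View pics/s13z.png

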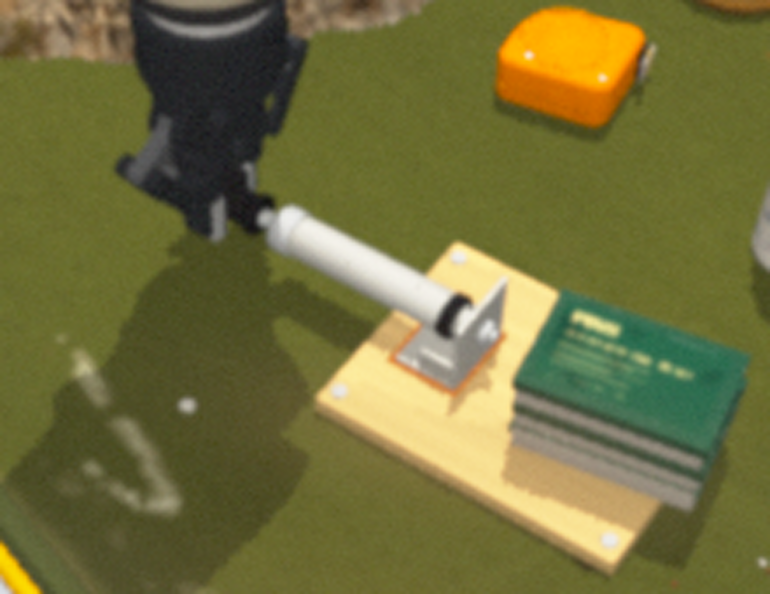

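The handle is gripped (18.6 mm), the rod is still home and the stack is intact. I'll pull gently in stages.

{"method": "carry_out", "body": {"deltas": [{"claw": 255,"xyz": [0,-2,-0.5],"yaw": 0},{"claw": 255,"xyz": [0,-4,0],"yaw": 0},{"claw": 255,"xyz": [0,-4,0],"yaw": 0},{"claw": 255,"xyz": [0,-4,0],"yaw": 0},{"claw": 255,"xyz": [0,-4,0],"yaw": 0},{"claw": 255,"xyz": [0,-4,0],"yaw": 0},{"claw": 255,"xyz": [0,-4,0],"yaw": 0},{"claw": 255,"xyz": [0,-4,0],"yaw": 0},{"claw": 255,"xyz": [0,0,0],"yaw": 0},{"claw": 255,"xyz": [0,0,0],"yaw": 0}]}}

```text
time_s: 21.15
eef_pos: [530.7, 110.6, 41.3]
orientation: [[0.956, 0.292, -0.0], [0.292, -0.956, -0.0], [-0.0, 0.0, -1.0]]
contact_force: [0.8, -2.9, -2.6]
gripper_width: 18.2
```

```bash
cat > pull.py <<'E'
from h import *
import sys
n=sys.argv[1]
go(540,82,41,16.9)
snap('wrist',n+'w.png')
f,K,W=snap('scene',n+'s.png')
s=env.sense();R=np.array(s['orientation']);print('Ftool',(R.T@np.array(s['contact_force'])).round(1),'pulled',-(R.T@(np.array(s['eef_pos'])-[539.8,82,41])).round(1)[1])
cv2.imwrite(f'pics/{n}sz.png',cv2.resize(f[200:380,210:450],None,fx=3.3,fy=3.3,interpolation=2))
d=cv2.absdiff(f,cv2.imread('pics/s13.png'))[295:385,345:450];print('board diff',d.mean().round(2),(d.max(2)>40).sum())
E
python3 pull.py p1
```

```text
t 21.15 pos [530.7 110.6  41.3] ang 16.97 j6 84.8 F [ 0.8 -2.9 -2.6] w 18.2
delta first shift [ 0.5 30.1  0.3] yaw 0.07
Ftool [1.8 3.7 3.2] pulled 29.9
board diff 2.05 0
```

View pics/p1sz.png

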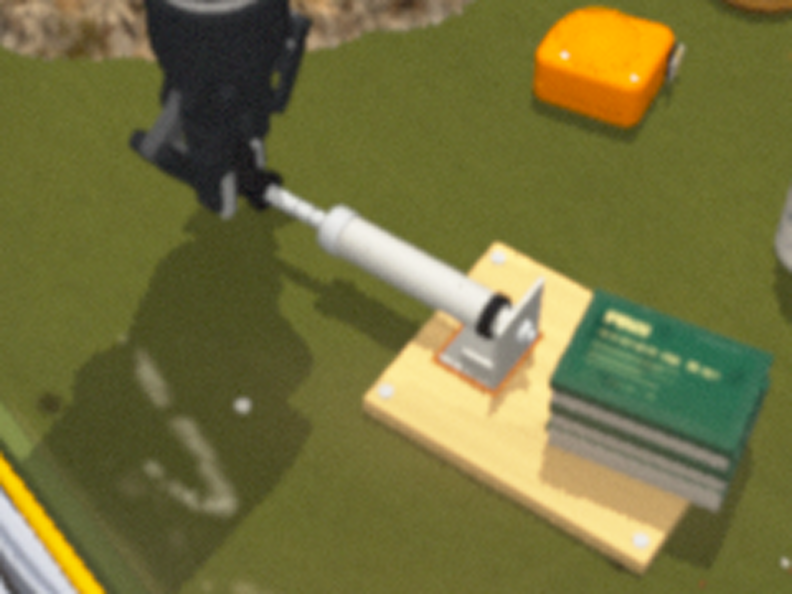

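View pics/p1w.png

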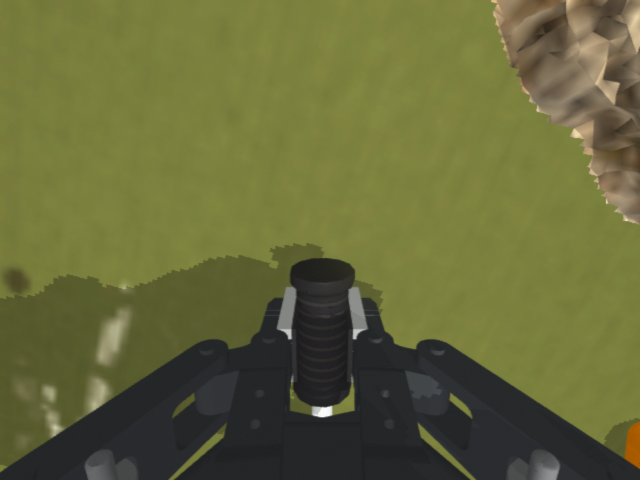

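About 30 mm is out, the pull reads 3.7 N as the spring rate predicts, and the board is still. Continuing.

{"method": "carry_out", "body": {"deltas": [{"claw": 255,"xyz": [0,-2,0.2],"yaw": 0},{"claw": 255,"xyz": [0,-4,0],"yaw": 0},{"claw": 255,"xyz": [0,-4,0],"yaw": 0},{"claw": 255,"xyz": [0,-4,0],"yaw": 0},{"claw": 255,"xyz": [0,-4,0],"yaw": 0},{"claw": 255,"xyz": [0,-4,0],"yaw": 0},{"claw": 255,"xyz": [0,-3,0],"yaw": 0},{"claw": 255,"xyz": [0,-2,0],"yaw": 0},{"claw": 255,"xyz": [0,0,0],"yaw": 0},{"claw": 255,"xyz": [0,0,0],"yaw": 0}]}}

```text
time_s: 22.25
eef_pos: [522.9, 136.6, 41.1]
orientation: [[0.957, 0.292, 0.0], [0.292, -0.957, -0.001], [-0.0, 0.001, -1.0]]
contact_force: [0.4, -6.0, -1.4]
gripper_width: 18.4
```

```bash
python3 pull.py p2; python3 -c "
import cv2
f=cv2.imread('pics/p2s.png');cv2.imwrite('pics/p2zz.png',cv2.resize(f[230:310,270:370],None,fx=8,fy=7,interpolation=2))"
```

```text
t 22.25 pos [522.9 136.6  41.1] ang 16.96 j6 87.7 F [ 0.4 -6.  -1.4] w 18.4
delta first shift [ 0.4 57.2  0.2] yaw 0.06
Ftool [0.  6.  1.7] pulled 57.1
board diff 2.08 0
```

View pics/p2zz.png

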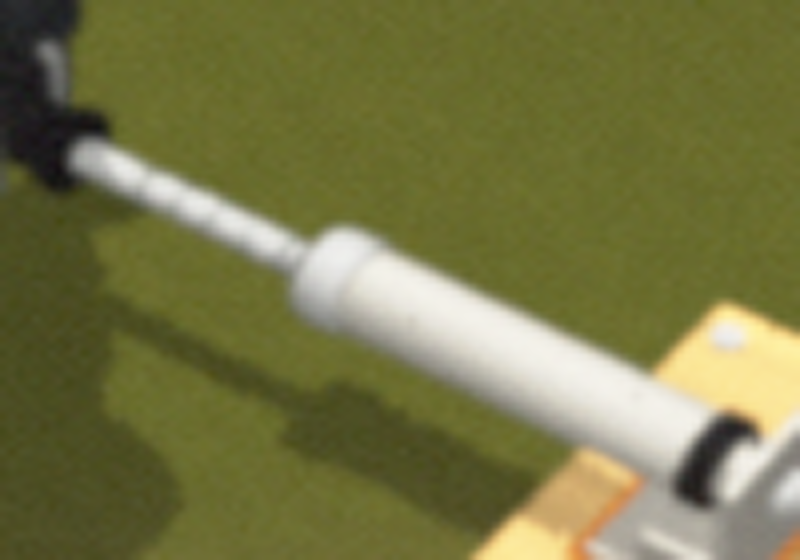

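View pics/p2sz.png

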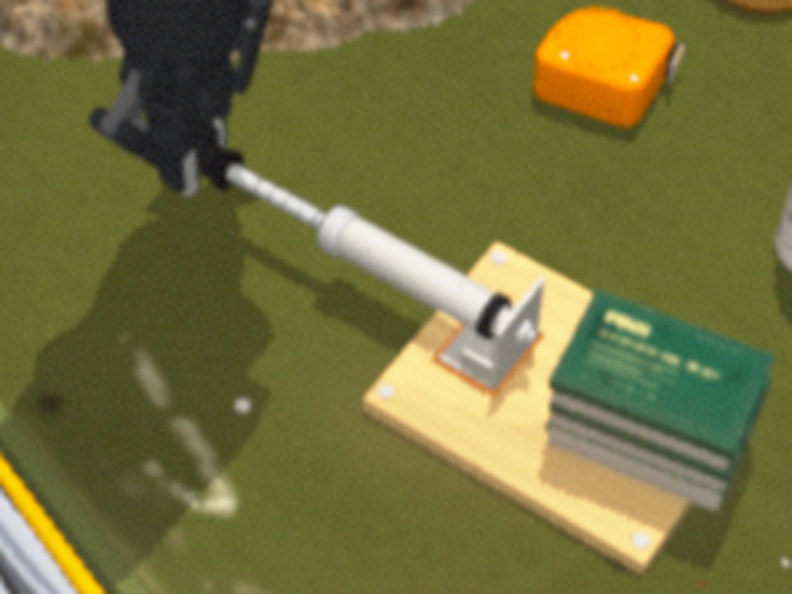

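57 mm is out and the dark ring is starting to show at the mouth, at about (298,265) in the zoom. The force is 6.0 N and the board hasn't moved. Another 4.5 mm.

{"method": "carry_out", "body": {"deltas": [{"claw": 255,"xyz": [0,-1.5,0],"yaw": 0},{"claw": 255,"xyz": [0,-1.5,0],"yaw": 0},{"claw": 255,"xyz": [0,-1.5,0],"yaw": 0},{"claw": 255,"xyz": [0,0,0],"yaw": 0},{"claw": 255,"xyz": [0,0,0],"yaw": 0},{"claw": 255,"xyz": [0,0,0],"yaw": 0}]}}

```text
time_s: 22.95
eef_pos: [521.7, 140.8, 41.1]
orientation: [[0.957, 0.292, 0.0], [0.292, -0.957, -0.001], [-0.0, 0.001, -1.0]]
contact_force: [2.0, -5.0, -0.8]
gripper_width: 18.2
```

```bash
python3 pull.py p3; python3 -c "
import cv2
f=cv2.imread('pics/p3s.png');cv2.imwrite('pics/p3zz.png',cv2.resize(f[230:310,270:370],None,fx=8,fy=7,interpolation=2))"
```

```text
t 22.95 pos [521.7 140.8  41.1] ang 16.95 j6 88.2 F [ 2.  -5.  -0.8] w 18.2
delta first shift [ 0.4 61.6  0.2] yaw 0.05
Ftool [0.4 6.3 2.8] pulled 61.5
board diff 2.07 0
```

View pics/p3zz.png

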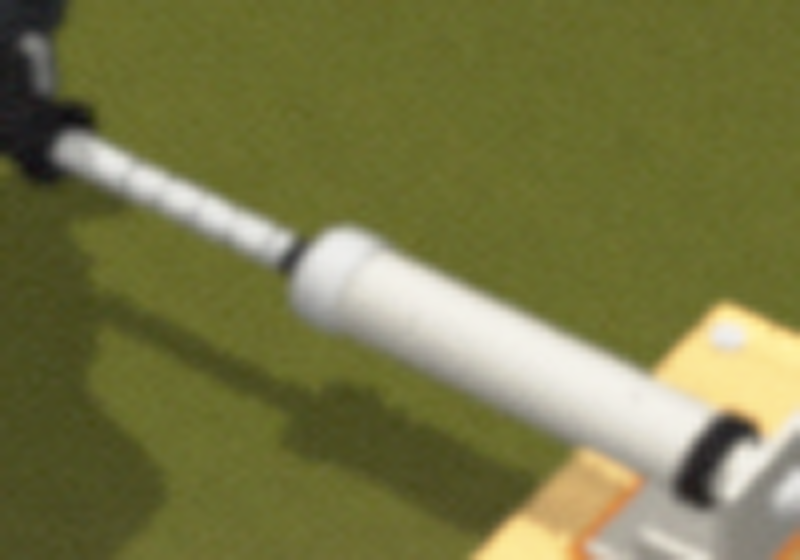

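The dark ring is now fully visible at the mouth, around (292,255). The pull is 61.5 mm at about 6.2 N, and the board is still. I'll hold here.

{"method": "carry_out", "body": {"deltas": [{"claw": 255,"xyz": [0,0,0],"yaw": 0},{"claw": 255,"xyz": [0,0,0],"yaw": 0},{"claw": 255,"xyz": [0,0,0],"yaw": 0},{"claw": 255,"xyz": [0,0,0],"yaw": 0},{"claw": 255,"xyz": [0,0,0],"yaw": 0},{"claw": 255,"xyz": [0,0,0],"yaw": 0},{"claw": 255,"xyz": [0,0,0],"yaw": 0},{"claw": 255,"xyz": [0,0,0],"yaw": 0},{"claw": 255,"xyz": [0,0,0],"yaw": 0},{"claw": 255,"xyz": [0,0,0],"yaw": 0}]}}

```text
time_s: 24.05
eef_pos: [521.6, 140.8, 41.1]
orientation: [[0.957, 0.292, 0.0], [0.292, -0.957, -0.001], [-0.0, 0.001, -1.0]]
contact_force: [2.7, -5.7, -1.9]
gripper_width: 18.3
```

{"method": "carry_out", "body": {"deltas": [{"claw": 255,"xyz": [0,0,0],"yaw": 0},{"claw": 255,"xyz": [0,0,0],"yaw": 0},{"claw": 255,"xyz": [0,0,0],"yaw": 0},{"claw": 255,"xyz": [0,0,0],"yaw": 0},{"claw": 255,"xyz": [0,0,0],"yaw": 0},{"claw": 255,"xyz": [0,0,0],"yaw": 0},{"claw": 255,"xyz": [0,0,0],"yaw": 0},{"claw": 255,"xyz": [0,0,0],"yaw": 0},{"claw": 255,"xyz": [0,0,0],"yaw": 0},{"claw": 255,"xyz": [0,0,0],"yaw": 0}]}}

```text
time_s: 25.05
eef_pos: [521.6, 140.8, 41.1]
orientation: [[0.957, 0.292, 0.0], [0.292, -0.957, -0.001], [-0.0, 0.001, -1.0]]
contact_force: [1.0, -5.1, -1.2]
gripper_width: 18.4
```

{"method": "carry_out", "body": {"deltas": [{"claw": 255,"xyz": [0,0,0],"yaw": 0},{"claw": 255,"xyz": [0,0,0],"yaw": 0},{"claw": 255,"xyz": [0,0,0],"yaw": 0},{"claw": 255,"xyz": [0,0,0],"yaw": 0},{"claw": 255,"xyz": [0,0,0],"yaw": 0}]}}

```text
time_s: 25.55
eef_pos: [521.6, 140.8, 41.1]
orientation: [[0.957, 0.292, 0.0], [0.292, -0.957, -0.001], [-0.0, 0.001, -1.0]]
contact_force: [2.2, -5.9, -1.5]
gripper_width: 18.0
```

```bash
python3 pull.py p4
```

```text
t 25.55 pos [521.6 140.8  41.1] ang 16.95 j6 88.2 F [ 2.2 -5.9 -1.5] w 18.0
delta first shift [ 0.4 61.6  0.2] yaw 0.05
Ftool [-0.   6.7  2.1] pulled 61.5
board diff 2.08 0
```

View pics/p4sz.png

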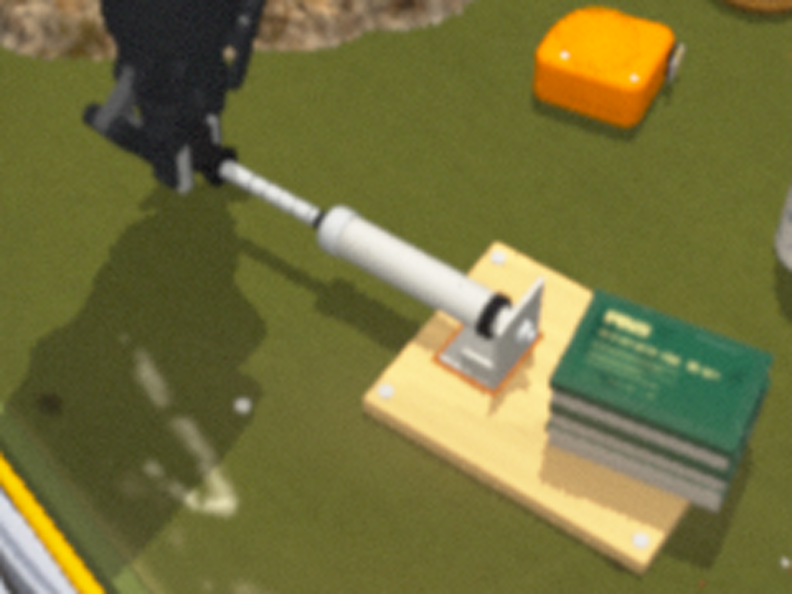

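The pull held steady for 2.6 s with the ring at the mouth, the board in place and the stack intact. I'll hand the job in.

```bash
python3 -c "
from station import env
print(env.finish_job())"
```

```text
the job is handed in; nothing more can be done
None
```

The job is done and handed in at about 25.6 s, with the gripper still holding the handle at the mark.

- **Stacking:** I put tin_b and then tin_a on the base tin. The wrist and scene views showed the edges flush to about 1–2 mm.
- **Pull:** I drew the rod straight out 61.5 mm by TCP travel. The wide dark ring showed just clear of the mouth in the scene picture. The measured pull was about 6–6.7 N, against about 6.1 N expected from the spring.
- **Hold:** It stayed there for 2.6 s with the TCP steady to 0.1 mm. Scene pictures from before and after the pull showed no movement of the board or stack.

**Disagreements:** The cameras differed by 2–5 mm on the tin positions, so I placed the tins mainly from the wrist and scene views. The ring's exact distance from the mouth was judged by eye and TCP travel, not measured in the image. No check failed.

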